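# Push the culture dish onto the mark, hold the amber shield at its balance

### The job

Slide the round culture dish along the bench, without lifting it, until it lies inside the white ring on the dark mat, while the amber shield is still leaning back. Then take the shield by its black handle and swing it up to its balance point, standing upright, without letting it tip on over the dish; it has no stay and falls either way, so finish with the gripper still holding the handle and the shield upright and still. Leave the dish in the ring and leave the other things on the bench where they are.

Things in the scene. Friction and masses are not known exactly. Their poses are not given: they have to be found in the camera images.
- dish: Closed round culture dish, clear with a tan filling, 94 mm in diameter (too wide to be gripped across), 20 mm high, about 80 g, flat on the bench, to the left or right of the mat, the jar being on the other side. Origin: centre of its underside; z up.
- mark (a point): Centre of the white ring (inner diameter 114 mm, outer 124 mm) printed flat on a dark 150 x 150 mm mat, no step, at bench height. Its x axis points level from the ring to the shield, y to the left of that, z up. It lies 100 mm before (-x) the shield's hinge line.
- shield_hinge (a point): Middle of the shield's level hinge axis, 40 mm above the bench. Its axes are those of mark: y runs along the hinge, x points away from the ring. The whole station (mat, ring, posts, hinge) stands fixed; its place and yaw differ from run to run.
- shield (a joint): Lean of the shield, rad: 0 is upright, its balance point; +1.0 its rest leaning back, away from the ring (it starts there); -1.0 leaning forward over the ring. The hinge turns freely; the shield, about 0.2 kg, falls to one stop or the other unless held. Amber panel in an aluminium frame, 150 mm wide, 8 mm thick, reaching 125 mm from the hinge axis.
- grip (a point): Where to grip the shield's black handle: a round rubber bar 12 mm in diameter, parallel to the hinge and 120 mm from it, past the shield's left (+y) edge, from 76 to 138 mm off its middle. The point is on its axis, 110 mm off the middle, free on all sides; 105 mm above the bench and 101 mm beyond the hinge with the shield back, 160 mm up and over the hinge when upright. The bar can turn between finger pads.
- station: The fixed station: mat, ring, hinge and the shield it carries. Two grey posts, 48 mm high and 24 mm deep, stand 88 mm left and right of the hinge's middle, on 6 mm high feet (to 101 mm out); a 6 mm high tie bar joins them 12 to 28 mm beyond the hinge line. Origin: on the bench under the middle of the hinge; axes as mark.
- jar: Bystander: jar with blue cap, 60 mm in diameter, 62 mm high, standing on the other side of the mat from the dish. Origin: centre of its underside.
- culture_a: Bystander: culture bottle with yellow stopper, 58 mm in diameter, 130 mm high. Origin: centre of its underside.
- culture_b: Bystander: a second such bottle, the same size. Origin: centre of its underside.
- amber_bottle: Bystander: amber glass bottle, 64 mm in diameter, 150 mm high. Origin: centre of its underside.
- notebook: Bystander: black notebook lying flat, 85 x 130 x 12 mm. Origin: centre of its underside.
- counter: Bystander: round steel tally counter with red button, 48 mm in diameter, 32 mm high. Origin: centre of its underside.
Things that resemble listed ones, but are neither listed nor needed, are in the scene too. There is more than one size of the dish; the one meant has the size given above.

How it is judged:
On the way, in this order (a step that is already met when the one before it is completed fails the run):
1. the dish lies inside the ring, at rest, with the shield still leaning back (horizontal distance between dish and mark below 0.012 m and linear speed of dish below 0.02 m/s and height (world z) of dish below 0.004 m and angle between dish's own z axis and vertical below 0.1 rad and value of joint shield between 0.8 and 1.2 rad), for 0.2 s.
2. the shield is upright and gripped by its handle (value of joint shield between -0.1 and 0.1 rad and velocity of joint shield between -0.1 and 0.1 rad/s and contact force between the fingers and shield_c5 above 1 N and contact force between dish and station below 0.2 N), for 0.2 s.
At the end, for the whole second after the job is handed in: The dish lies flat on the bench in the ring (centre within 12 mm of the ring's centre), at rest; the shield stands within 0.1 rad of upright and still (under 0.1 rad/s), the fingers gripping its handle (over 1 N) and the dish not touching station or shield (all of step 2 and horizontal distance between dish and mark below 0.012 m and linear speed of dish below 0.02 m/s and height (world z) of dish below 0.004 m and angle between dish's own z axis and vertical below 0.1 rad); the arm keeps its last pose, push and grip.
It fails at once if the dish is lifted or tipped (height (world z) of dish above 0.012 m or angle between dish's own z axis and vertical above 0.3 rad).
It fails at once if the shield tips on over the dish (more than 0.4 rad past upright) (value of joint shield below -0.4 rad).
It fails at once if a bystander is displaced by more than 25 mm or toppled (distance of any of jar, culture_a, culture_b, amber_bottle, notebook, counter from where it was at the start of the episode above 0.025 m or angle between any of jar, culture_a, culture_b, amber_bottle, notebook, counter's own z axis and vertical above 0.5 rad).
It also fails if it takes over 59 s, if anything falls off the work surface, if the arm or the gripper's body presses on something with over 40 N, if the wrist force passes 120 N, or if a joint passes its speed limit or range.

### The arm

A 7-joint arm with a two-finger parallel gripper is mounted at the origin on the work surface. World frame = base frame: x ahead of the robot, y to its left, z up, the work surface at z = 0. Lengths are in m, angles in rad, forces in N, time in s.
With the tool pointing down it reaches from about 0.4 to 0.875 m from the base axis. Payload 19.3 kg.
Tool frame: the origin (TCP) lies midway between the tips of the shut fingers; the grasp point (between the pads) lies 19 mm behind it; z points along the fingers, y is the line along which they close (so a half turn about z gives the same grasp; the last joint's range is limited). The gripper opens to 85 mm and grips with 20 to 120 N. Pads are 22 mm wide; open, the fingers measure 114 mm over their backs; the gripper's body (76 mm by 85 mm) begins 54 mm behind the grasp point. The pads swing forward as they close: fully open they stand 13 mm farther back than shut.
Start: joints at [1.272, 0.521, -0.036, 1.599, 0.021, 1.021, -0.113], TCP at [0.142, -0.609, 0.231] pointing down, gripper open.
Joint ranges: [-2.91, 2.91], [-0.3, 2.13], [-1.5, 1.42], [0.17, 2.43], [-1.26, 4.41], [0.16, 1.93], [-2.52, 2.52]. Speed limits (rad/s): [1.89, 1.89, 2.39, 2.39, 3.01, 3.01, 3.01].

### API

Orientations are given as [roll, pitch, yaw] about the fixed x, y, z axes, in that order (R = Rz(yaw) Ry(pitch) Rx(roll)).
In Python, from workcell import bot gives the robot as it stands.
- The arm moves only by the tool move_arm, never from a script. Its argument "series" is a list of rows, each a list of 3 entries, a list of its own where there are three numbers: the shift along the tool's x, y, z in cm, then the turn, a rotation vector about the tool's x, y, z in rad, then the opening in per cent of the stroke, from 0 (shut) to 100 (fully open). A call has 1 to 20 rows; each row is the pose to reach, as a shift and turn from the pose commanded when the call began, along the tool's axes at that moment; what a row does not reach only later rows make up. A row lasts 1/12 s, in which the tool goes at most 41.7 mm and 7.16 degrees, less where a joint would pass 70% of its speed; a pose out of reach is approached as far as the arm can. A call with a gripper value outside its range is refused whole. The fingers move at their own pace and stop on an object; "squeeze" is the grip in N (left out, the last holds). Time passes only in rows, so rows that repeat a pose let the fingers close. It gives the time, the measured TCP pose, the force, the opening and the grip force at its end, in the units of the state.
- bot.observe(): the state, without advancing time (a new reading comes with each control period).
- bot.grab_frame(name): name is "scene" or "top"; returns (picture, depth): 400x640x3 uint8, red, green, blue; 400x640 float32, m along the optical axis (not along the pixel's ray), 0 where there is no reading.
- bot.camera_params(name): a dict with "fovy" (degrees; the focal length in pixels is half the picture's height over the tangent of half this angle, whatever the lens; pixels are square), "cx", "cy" (the principal point, pixels), "dist_coeffs" ([k1, k2, p1, p2, k3] as OpenCV has them; the pictures are not rectified), "R" (3x3) and "t" (3): a world point X has camera coordinates R X + t. Camera axes: x right, y down, z forward; pixel columns grow to the right and rows downward; lengths in m; the calibration is good to about 2 mm. A picture is of the moment at which its call begins. camera_params takes no time and is no camera call.
- bot.job_done(): hands the job in; it is judged then, once.
Trained networks look in the newest picture that a camera, given by its name, has taken for a name from the list of things; names that differ only in an ending like _2 or _b are one class to them, and where a whole thing is asked for, a point or a joint stands for the part that bears it (a point fixed in the world has none). Each returns a list of dicts, best first, with "conf" (0 to 1); they miss things now and then, are a little off and sometimes report something else, mostly with a low value. They report only what shows in the picture. A call takes as long as a camera call. They do not tell look-alikes from the thing itself.
- bot.find_in(camera, thing): "bbox" ([left, top, right, bottom] in pixels, round what is visible of it).
- bot.trace(camera, thing): "mask" (400x640 bool, what is visible of it) and "bbox" ([left, top, right, bottom] in pixels, round what is visible of it).
The state is a dict: "clock": time; "qpos": joint angles; "qd": joint speeds; "joint_efforts": joint torques, N m; "position": TCP position; "tool_rot": TCP orientation; "force": force on the tool from outside, world axes, zero at the start; "moment": the same for the moment, N m; "grip_width": finger opening in m; "finger_force": force on a finger pad.
Only numpy, scipy, OpenCV 4.12 (cv2) and the standard library are available. Lean on these libraries where they do the work, as an engineer would, in place of code of your own. Each camera call takes 0.05 s, during which the arm holds its last target. There are 200 camera calls.

## Working session

There is one attempt and no reset: what is moved stays moved. The work goes in short steps, Python scripts to look and compute and a tool call to move; the robot and the scene stay as the last step left them, time stands still between calls to the robot, and variables do not carry over. Pictures are saved under pics/ and viewed, at most 12 in all, crops included, and the job is handed in when it is done.

Besides the shell and the picture viewer there is one more tool, called as name([rows], argument=value, ...), one row to a line, values as JSON. move_arm: Moves the arm, as the interface text tells. Its arguments: {"type":"object","properties":{"series":{"type":"array"},"squeeze":{"type":"number"}},"required":["series"]}

```bash
mkdir -p pics; ls; python3 - <<'E'
from workcell import bot
import cv2,numpy as np
s=bot.observe(); print({k:np.round(v,3) for k,v in s.items()})
for n in("scene","top"):
    p,d=bot.grab_frame(n); cv2.imwrite(f"pics/{n}0.png",p[:,:,::-1]); np.save(f"{n}_d.npy",d); np.save(f"{n}_p.npy",p)
    c=bot.camera_params(n); print(n,c)
    for t in("dish","mark","station","shield","grip","jar"):
        try: print(t,[(np.round(x["bbox"]).tolist(),round(x["conf"],2)) for x in bot.find_in(n,t)])
        except Exception as e: print(t,e)
E
```

```text
pics
{'clock': np.float64(0.0), 'qpos': array([ 1.272,  0.522, -0.036,  1.6  ,  0.021,  1.021, -0.113]), 'qd': array([-0.   ,  0.001,  0.001,  0.001, -0.001, -0.   ,  0.   ]), 'joint_efforts': array([-0.0000e+00, -9.2711e+01,  1.9800e+00, -3.6992e+01,  1.8000e-02,
        8.0000e-03, -0.0000e+00]), 'position': array([ 0.142, -0.608,  0.231]), 'tool_rot': array([-3.14 ,  0.   ,  0.229]), 'force': array([-0.124, -0.227, -1.044]), 'moment': array([-0.02 ,  0.035, -0.036]), 'finger_force': np.float64(0.0), 'grip_width': np.float64(0.086)}
scene {'fovy': 47.13138809857463, 'cx': 312.03437934780754, 'cy': 204.82856242741417, 'dist_coeffs': array([-0.08815748,  0.        ,  0.        ,  0.        ,  0.        ]), 'R': array([[-0.83214112,  0.55451442, -0.00740965],
       [ 0.38232286,  0.56395815, -0.73197024],
       [-0.40170932, -0.61193542, -0.68129631]]), 't': array([ 0.43836222, -0.13111541,  1.72110045])}
dish [([323.0, 277.0, 347.0, 298.0], 0.95), ([360.0, 252.0, 390.0, 282.0], 0.87), ([413.0, 238.0, 456.0, 271.0], 0.75)]
mark [([252.0, 193.0, 351.0, 244.0], 0.95)]
station [([254.0
[... 221 characters left out ...]
3509818874, 'cx': 320.61771028401614, 'cy': 194.02146096657418, 'dist_coeffs': array([-0.01442568,  0.        ,  0.        ,  0.        ,  0.        ]), 'R': array([[ 0.02556808, -0.99967253, -0.00105339],
       [-0.98233911, -0.02492934, -0.18544108],
       [ 0.1853541 ,  0.00577616, -0.98265482]]), 't': array([-0.00341321,  0.51960816,  1.31273529])}
dish [([240.0, 196.0, 269.0, 218.0], 0.96), ([248.0, 163.0, 270.0, 180.0], 0.87), ([210.0, 240.0, 250.0, 277.0], 0.73)]
mark [([310.0, 140.0, 367.0, 234.0], 0.65)]
station [([308.0, 136.0, 369.0, 239.0], 0.91)]
shield [([310.0, 142.0, 366.0, 186.0], 0.69)]
grip [([309.0, 136.0, 369.0, 188.0], 0.98)]
jar [([394.0, 219.0, 412.0, 235.0], 0.61)]
```

```bash
python3 - <<'E'
import cv2
a=cv2.imread("pics/top0.png")[100:300,180:440]; cv2.imwrite("pics/top0c.png",cv2.resize(a,(780,600),interpolation=cv2.INTER_CUBIC))
E
```

```text
(no output)
```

View pics/scene0.png

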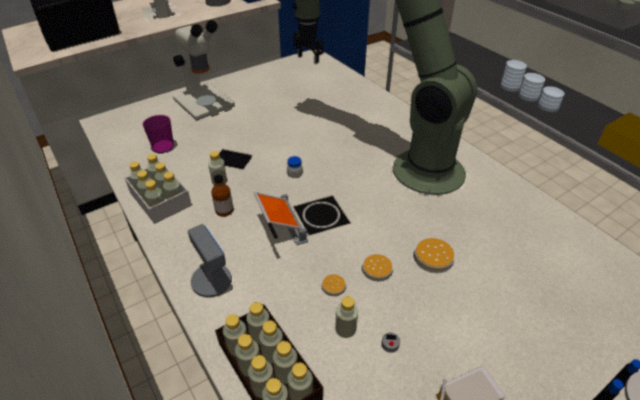

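View pics/top0c.png

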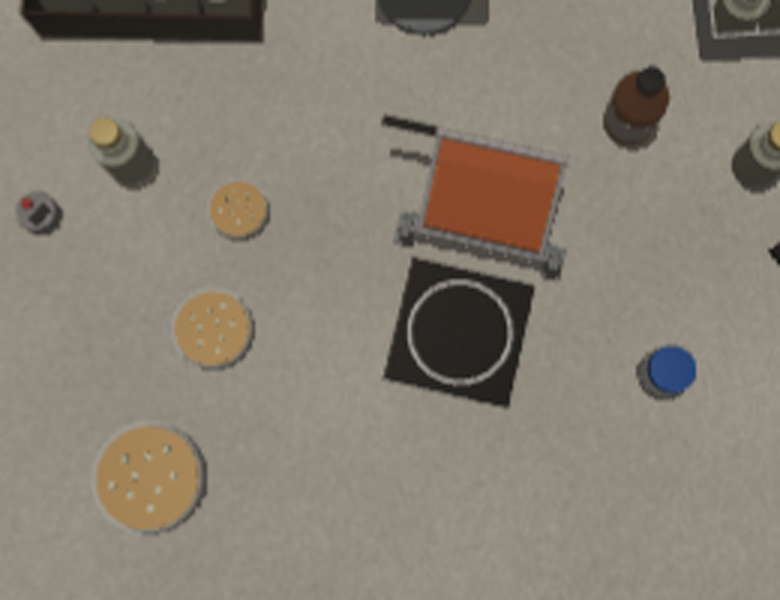

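Three dishes show in the top picture. In full-frame pixels they are small (259,170), medium (251,209) and large (230,259). The medium one matches 94 mm on the mat's scale, and I'll check its size by measuring. The ring is at about (333,210), the shield leans back at (345,165) with its handle on the left at (316,142), and the jar is on the right.

```bash
cat > h.py <<'E'
import numpy as np,cv2
from workcell import bot
def cam(n):
    c=bot.camera_params(n); f=200/np.tan(np.radians(c["fovy"])/2)
    return np.array([[f,0,c["cx"]],[0,f,c["cy"]],[0,0,1]]),c["dist_coeffs"],c["R"],c["t"]
def ray(n,px):
    K,D,R,t=cam(n); u=cv2.undistortPoints(np.array(px,float).reshape(-1,1,2),K,D)[:,0]
    return -R.T@t,np.c_[u,np.ones(len(u))]@R
def plane(n,px,z):
    o,d=ray(n,px); return o+d*((z-o[2])/d[:,2])[:,None]
def proj(n,X):
    K,D,R,t=cam(n); return cv2.projectPoints(np.array(X,float).reshape(-1,3),cv2.Rodrigues(R)[0],t,K,D)[0][:,0]
def tri(pa,pb):
    (oa,da),(ob,db)=[(o,d[0]/np.linalg.norm(d[0])) for o,d in(ray("top",pa),ray("scene",pb))]
    s=np.linalg.lstsq(np.c_[da,-db],ob-oa,rcond=None)[0]
    p,q=oa+s[0]*da,ob+s[1]*db; return (p+q)/2,np.linalg.norm(p-q)
def dish(n,box,img):
    """tan filling blob -> circle centre, diameter on plane z=.018"""
    l,t,r,b=[int(v) for v in box]; l-=6;t-=6;r+=6;b+=6
    h=cv2.cvtColor(img[t:b,l:r],cv2.COLOR_RGB2HSV); m=((h[...,1]>90)&(h[...,0]<25)).astype(np.uint8)
    c=max(cv2.findContours(m,0,cv2.CHAIN_APPROX_NONE)[0],key=cv2.contourArea)[:,0]+[l,t]
    P=plane(n,c,.018)[:,:2].astype(np.float32); (x,y),rad=cv2.minEnclosingCircle(P); return x,y,2*rad
def ring(n,box,img):
    l,t,r,b=[int(v) for v in box]; g=cv2.cvtColor(img[t:b,l:r],cv2.COLOR_RGB2GRAY)
    return g,l,t
E
python3 - <<'E'
from h import *
T=np.load("top_p.npy");S=np.load("scene_p.npy")
for b in([240,196,269,218],[248,163,270,180],[210,240,250,277]): print("top",np.round(dish("top",b,T),4))
for b in([360,252,390,282],[323,277,347,298],[413,238,456,271]): print("scene",np.round(dish("scene",b,S),4))
# mat corners: dark quad, rough
for n,img,(l,t,r,b) in(("top",T,(300,184,366,240)),("scene",S,(290,190,356,240))):
    g=cv2.cvtColor(img[t:b,l:r],cv2.COLOR_RGB2GRAY); m=(g<60).astype(np.uint8)
    c=max(cv2.findContours(m,0,2)[0],key=cv2.contourArea)
    # ring: inner hole contours
    cs,h=cv2.findContours(m,cv2.RETR_CCOMP,cv2.CHAIN_APPROX_NONE)
    k=max(range(len(cs)),key=lambda i:cv2.contourArea(cs[i])*(h[0,i,3]>=0))
    e=[plane(n,x[:,0]+[l,t],0)[:,:2].astype(np.float32) for x in(c,cs[k])]
    print(n,"mat rect",cv2.minAreaRect(e[0]),"ring",cv2.fitEllipse(e[1]))
x=cv2.resize(S[180:250,235:405][:,:,::-1],(800,330),interpolation=cv2.INTER_CUBIC);cv2.imwrite("pics/sc1.png",x)
x2=cv2.resize(T[130:230,220:380][:,:,::-1],(800,500),interpolation=cv2.INTER_CUBIC);cv2.imwrite("pics/tc1.png",x2)
E
```

```text
top [0.4668 0.2559 0.0855]
top [0.611  0.2334 0.0651]
top [0.2917 0.3195 0.1152]
scene [0.4652 0.2589 0.0904]
scene [0.6133 0.2403 0.0702]
scene [0.2851 0.3174 0.1201]
top mat rect ((0.47116097807884216, -0.035053499042987823), (0.14836469292640686, 0.14744991064071655), 78.19374084472656) ring ((0.47158282995224, -0.03460513800382614), (0.13057103753089905, 0.1327279657125473), 114.61114501953125)
scene mat rect ((0.4717313051223755, -0.03082163631916046), (0.10193303227424622, 0.105279341340065), 55.8643913269043) ring ((0.595583975315094, -0.011354782618582249), (0.015026625245809555, 0.041856441646814346), 166.6065673828125)
```

View pics/sc1.png

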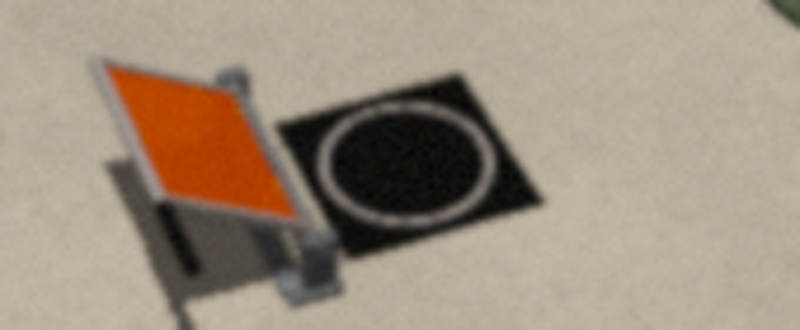

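View pics/tc1.png

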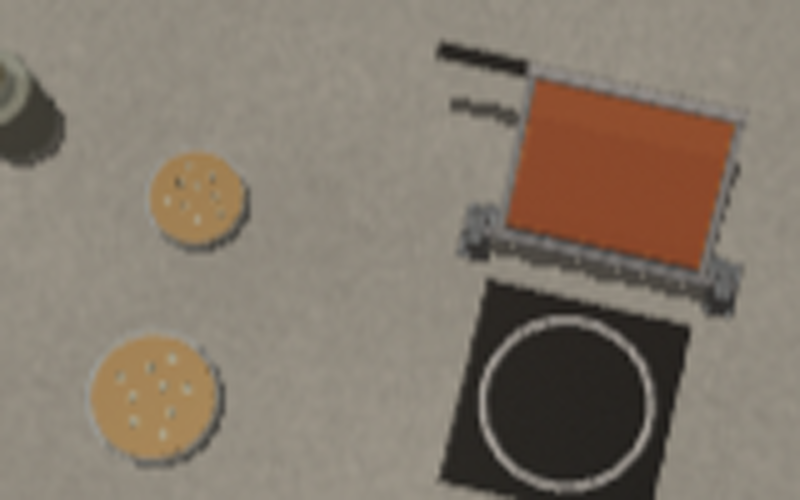

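The medium dish at top (251,209) and scene (375,266) measures 86–90 mm across the filling, so about 94 mm with the rim; the other two are about 68 and 118 mm. So the medium one is meant. The crops also show the handle clearly: in the top frame it runs from (307,140) to (325,144), in the scene frame from (276,238) to (270,223).

```bash
cat >> h.py <<'E'
from scipy.spatial.transform import Rotation as Ro
def go(pos,yaw,frm=None,tilt=0):
    """shift (cm) and rotvec in tool axes from the current pose to pos with tool down and yaw"""
    s=bot.observe(); p,r=frm or (s["position"],Ro.from_euler("xyz",s["tool_rot"]))
    T=Ro.from_euler("xyz",[np.pi,tilt,yaw])
    return np.round(r.inv().apply(np.array(pos)-p)*100,2),np.round((r.inv()*T).as_rotvec(),3)
E
python3 - <<'E'
from h import *
q=np.array([[280,122],[462,75],[543,202],[352,257]])/4.706+[235,180]
P=plane("scene",q,0)[:,:2]; print("scene mat",P.round(4).tolist(),P.mean(0))
qt=np.array([[487,280],[691,327],[655,507],[440,482]])/5+[220,130]
q2=np.array([[415,260],[533,286],[509,406],[384,379]])/3+[180,100]
P2=plane("top",q2,0)[:,:2]; print("top mat",P2.round(4).tolist(),P2.mean(0))
for Pm in(P,P2):
  for a,b in((0,1),(1,2),(2,3),(3,0)):
    d=Pm[b]-Pm[a]; print(np.linalg.norm(d).round(3),np.degrees(np.arctan2(d[1],d[0])).round(1))
e,g=[tri(np.array(a)/5+[220,130],np.array(b)/4.706+[235,180]) for a,b in(((437,50),(195,272)),((527,70),(165,203)))]
print("handle free end",e,"inner",g)
m=np.array([.4715,-.033]);y=np.radians(-12.);x=np.array([np.cos(y),np.sin(y)]);yy=np.array([-x[1],x[0]])
print("grip pred",m+x*.201+yy*.110, "dish in station",(np.array([.466,.2574])-m)@x,(np.array([.466,.2574])-m)@yy)
print(go([.52,-.25,.25],1.0)); print(go([.465,.335,.15],1.59))
E
```

```text
scene mat [[0.5227, -0.1152], [0.3823, -0.0823], [0.4132, 0.0588], [0.5539, 0.0277]] [ 0.46802444 -0.02775674]
top mat [[0.5553, 0.019], [0.5273, -0.1224], [0.3838, -0.0956], [0.4117, 0.0516]] [ 0.46954495 -0.03685357]
0.144 166.8
0.144 77.7
0.144 -12.5
0.146 -102.3
0.144 -101.2
0.146 169.4
0.15 79.3
0.147 -12.8
handle free end (array([0.69417416, 0.06088143, 0.09964584]), np.float64(0.004839590230242157)) inner (array([ 6.80570386e-01, -5.65126820e-04,  1.01560969e-01]), np.float64(0.005560997899003416))
grip pred [0.69097795 0.03280599] dish in station -0.0657573668175132 0.2829105489535995
(array([ 44.98, -26.36,  -1.87]), array([-0.   ,  0.   , -0.771]))
(array([ 52.89, -84.58,   8.13]), array([-0.   , -0.   , -1.361]))
```

move_arm([
  [[15,-8.8,-0.5],[0,0,-0.25],60],
  [[30,-17.5,-1],[0,0,-0.5],60],
  [[45,-26.4,-1.9],[0,0,-0.77],60],
  [[45,-26.4,-1.9],[0,0,-0.77],60],
  [[45,-26.4,-1.9],[0,0,-0.77],60],
  [[45,-26.4,-1.9],[0,0,-0.77],60],
  [[45,-26.4,-1.9],[0,0,-0.77],60],
  [[45,-26.4,-1.9],[0,0,-0.77],60],
  [[45,-26.4,-1.9],[0,0,-0.77],60],
  [[45,-26.4,-1.9],[0,0,-0.77],60],
  [[45,-26.4,-1.9],[0,0,-0.77],60],
  [[45,-26.4,-1.9],[0,0,-0.77],60],
  [[45,-26.4,-1.9],[0,0,-0.77],60],
  [[45,-26.4,-1.9],[0,0,-0.77],60],
  [[45,-26.4,-1.9],[0,0,-0.77],60],
  [[45,-26.4,-1.9],[0,0,-0.77],60],
])

```text
clock: 2.03
position: [0.5196, -0.2501, 0.2502]
tool_rot: [-3.141, 0.001, 0.998]
force: [0.4, -0.3, -0.2]
grip_width: 0.0514
finger_force: 0.0
```

```bash
python3 - <<'E'
from h import *
s=bot.observe(); print(s["clock"],s["position"],s["tool_rot"],s["grip_width"],s["qpos"].round(2)); print(go([.465,.34,.15],1.59),go([.53,.15,.2],1.59))
E
```

```text
2.0333 [ 0.51962819 -0.25012837  0.25018918] [-3.14133434e+00  5.66306832e-04  9.98267782e-01] 0.05143096761398307 [ 0.6   0.44 -0.35  1.7   0.17  1.03 -0.38]
(array([ 46.65, -36.56,  10.  ]), array([-0.   ,  0.   , -0.592])) (array([ 34.2, -20.8,   5. ]), array([-0.   ,  0.   , -0.592]))
```

move_arm([
  [[34.2,-20.8,3],[0,0,-0.59],60],
  [[34.2,-20.8,3],[0,0,-0.59],60],
  [[34.2,-20.8,3],[0,0,-0.59],60],
  [[34.2,-20.8,3],[0,0,-0.59],60],
  [[34.2,-20.8,3],[0,0,-0.59],60],
  [[34.2,-20.8,3],[0,0,-0.59],60],
  [[34.2,-20.8,3],[0,0,-0.59],60],
  [[34.2,-20.8,3],[0,0,-0.59],60],
  [[34.2,-20.8,3],[0,0,-0.59],60],
  [[46.7,-36.6,12],[0,0,-0.59],60],
  [[46.7,-36.6,15],[0,0,-0.59],60],
  [[46.7,-36.6,15],[0,0,-0.59],60],
  [[46.7,-36.6,15],[0,0,-0.59],60],
  [[46.7,-36.6,15],[0,0,-0.59],60],
  [[46.7,-36.6,15],[0,0,-0.59],60],
  [[46.7,-36.6,15],[0,0,-0.59],60],
  [[46.7,-36.6,15],[0,0,-0.59],60],
  [[46.7,-36.6,15],[0,0,-0.59],60],
])

```text
clock: 3.53
position: [0.4657, 0.34, 0.1002]
tool_rot: [-3.141, 0.001, 1.588]
force: [-0.7, -0.3, -0.1]
grip_width: 0.0514
finger_force: 0.0
```

```bash
python3 - <<'E'
from h import *
s=bot.observe(); print(s["clock"],s["position"],s["tool_rot"],s["grip_width"]); print(go([.466,.34,.006],1.59),go([.466,.34,.006],1.57))
p,d=bot.grab_frame("scene"); cv2.imwrite("pics/s2.png",cv2.resize(p[150:330,290:490][:,:,::-1],(660,594)))
E
```

```text
3.5333 [0.4656948  0.34001079 0.10018536] [-3.14144176e+00  1.05891420e-03  1.58791695e+00] 0.05140463676711654
(array([0.01, 0.03, 9.42]), array([-0.   ,  0.001, -0.002])) (array([0.01, 0.03, 9.42]), array([-0.   ,  0.001,  0.018]))
```

View pics/s2.png

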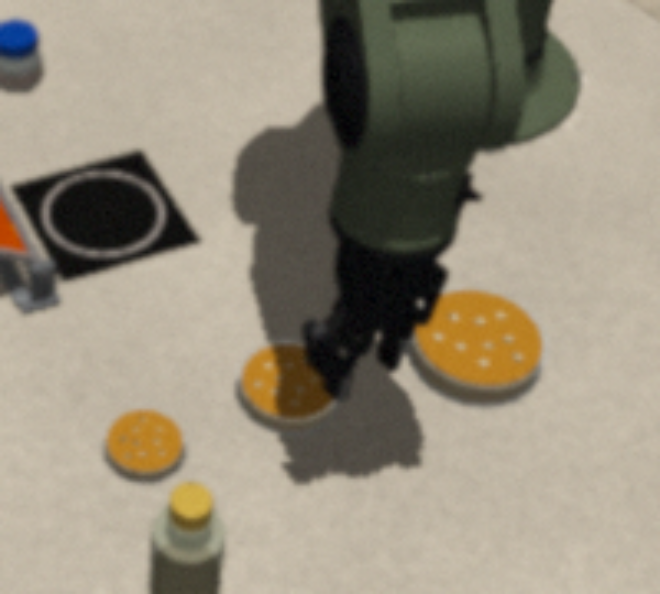

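The open fingers hang beyond the dish (crop (340,360)), between it and the large dish, with clearance. Next I go down and push.

move_arm([
  [[0,0,4],[0,0,0],60],
  [[0,0,7.5],[0,0,0],60],
  [[0,0,9.4],[0,0,0],60],
  [[0,0,9.4],[0,0,0],60],
  [[-1,0,9.4],[0,0,0],60],
  [[-2,0,9.4],[0,0,0],60],
  [[-2.6,0,9.4],[0,0,0],60],
  [[-3.2,0,9.4],[0,0,0],60],
  [[-3.8,0,9.4],[0,0,0],60],
  [[-4.5,0,9.4],[0,0,0],60],
  [[-5.2,0.05,9.4],[0,0,0],60],
  [[-6,0.05,9.4],[0,0,0],60],
  [[-6.8,0.05,9.4],[0,0,0],60],
  [[-7.6,0.1,9.4],[0,0,0],60],
  [[-8.4,0.1,9.4],[0,0,0],60],
  [[-9.2,0.1,9.4],[0,0,0],60],
  [[-10,0.15,9.4],[0,0,0],60],
  [[-10,0.15,9.4],[0,0,0],60],
])

```text
clock: 5.08
position: [0.4687, 0.2391, 0.0062]
tool_rot: [-3.141, 0.001, 1.587]
force: [0.8, -0.2, -0.6]
grip_width: 0.0512
finger_force: 0.0
```

```bash
python3 - <<'E'
from h import *
s=bot.observe(); print(s["clock"],s["position"],s["tool_rot"],s["force"])
for n in("scene","top"):
    p,d=bot.grab_frame(n); np.save(n+"_p3.npy",p)
    r=bot.trace(n,"dish")
    for x in r:
        l,t,rr,b=[int(v) for v in x["bbox"]]
        print(n,x["bbox"],round(x["conf"],2),np.round(dish(n,x["bbox"],p),4))
a=cv2.resize(np.load("scene_p3.npy")[180:290,270:400],(708,600)); cv2.imwrite("pics/s3.png",a[:,:,::-1])
E
```

```text
5.0833 [0.4687213  0.23907372 0.00617028] [-3.14127006e+00  1.34863442e-03  1.58709342e+00] [ 0.77463055 -0.16487241 -0.63649637]
scene [345.3, 240.5, 376.0, 265.3] 0.85 [0.4743 0.1822 0.0832]
scene [412.2, 239.2, 454.2, 270.7] 0.73 [0.2853 0.3176 0.1199]
scene [323.6, 277.3, 348.7, 300.1] 0.69 [0.613  0.2407 0.0707]
top [207.9, 238.3, 248.0, 275.8] 0.74 [0.2928 0.3188 0.1169]
top [247.9, 162.8, 269.2, 174.1] 0.72 [0.6118 0.2335 0.0646]
```

View pics/s3.png

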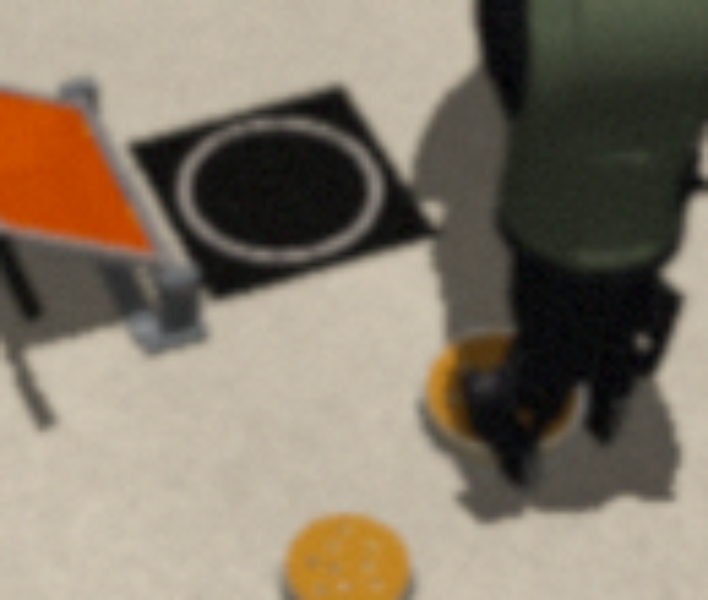

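The dish moved along with the fingers and is cradled at crop (490,390), about 54 mm ahead of the TCP. I continue the push and stop short for a look.

move_arm([
  [[-0.6,0,0],[0,0,0],60],
  [[-1.6,0,0],[0,0,0],60],
  [[-2.6,0,0],[0,0,0],60],
  [[-3.6,0,0],[0,0,0],60],
  [[-4.6,0,0],[0,0,0],60],
  [[-5.6,-0.05,0],[0,0,0],60],
  [[-6.6,-0.05,0],[0,0,0],60],
  [[-7.6,-0.05,0],[0,0,0],60],
  [[-8.6,-0.05,0],[0,0,0],60],
  [[-9.6,-0.1,0],[0,0,0],60],
  [[-10.6,-0.1,0],[0,0,0],60],
  [[-11.6,-0.1,0],[0,0,0],60],
  [[-12.6,-0.1,0],[0,0,0],60],
  [[-13.6,-0.15,0],[0,0,0],60],
  [[-14.6,-0.15,0],[0,0,0],60],
  [[-15.6,-0.15,0],[0,0,0],60],
  [[-16.6,-0.15,0],[0,0,0],60],
  [[-17.4,-0.15,0],[0,0,0],60],
  [[-18,-0.15,0],[0,0,0],60],
  [[-18.3,-0.15,0],[0,0,0],60],
])

```text
clock: 6.95
position: [0.4703, 0.0573, 0.0063]
tool_rot: [-3.141, 0.0, 1.588]
force: [-0.8, 0.9, 1.3]
grip_width: 0.0513
finger_force: 0.3
```

```bash
python3 - <<'E'
from h import *
s=bot.observe(); print(s["clock"],s["position"],s["tool_rot"],s["force"])
P={}
for n,b in(("scene",[270,190,360,260]),("top",[290,170,370,240])):
    p,d=bot.grab_frame(n); P[n]=p
    for x in bot.find_in(n,"dish"): print(n,x["bbox"],round(x["conf"],2),np.round(dish(n,x["bbox"],p),4))
a=cv2.resize(P["scene"][185:255,270:370],(780,546)); cv2.imwrite("pics/s4.png",a[:,:,::-1])
E
```

```text
6.95 [0.47031647 0.05725912 0.00627272] [-3.14149452e+00  1.90640246e-04  1.58790198e+00] [-0.80447026  0.89054213  1.26080585]
scene [324.1, 274.7, 348.1, 296.8] 0.94 [0.6133 0.2403 0.0702]
scene [417.2, 239.8, 453.7, 271.4] 0.88 [0.2855 0.3176 0.1203]
scene [312.3, 209.4, 338.9, 229.6] 0.7 [ 0.4842 -0.0077  0.0859]
scene [252.1, 191.4, 351.7, 243.3] 0.16 [ 0.5911 -0.1176  0.211 ]
top [209.6, 239.1, 249.5, 275.0] 0.91 [0.2917 0.3195 0.1152]
top [250.5, 161.5, 271.2, 179.6] 0.87 [0.611  0.2334 0.0651]
```

View pics/s4.png

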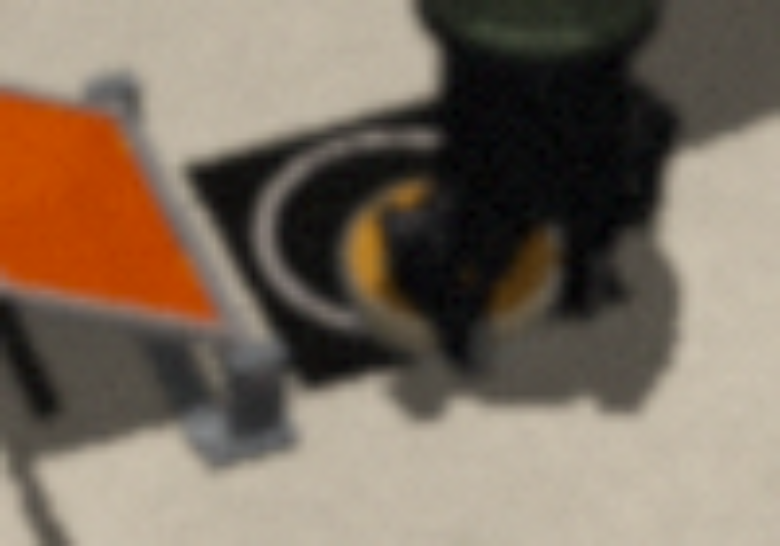

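The dish is halfway onto the ring (crop (450,260)), with the gripper hiding part of it. I push nearly all the way, then back off to measure it freely.

move_arm([
  [[-0.5,0,0],[0,0,0],60],
  [[-1,0,0],[0,0,0],60],
  [[-1.5,0,0],[0,0,0],60],
  [[-2,0,0],[0,0,0],60],
  [[-2.4,0,0],[0,0,0],60],
  [[-2.7,0,0],[0,0,0],60],
  [[-2.7,0,0],[0,0,0],60],
  [[-1.7,0,0],[0,0,0],60],
  [[0.3,0,0],[0,0,0],60],
  [[4,0,0],[0,0,0],60],
  [[8,0,-2],[0,0,0],60],
  [[12,0,-6],[0,0,0],60],
  [[16,0,-10],[0,0,0],60],
  [[20,0,-10],[0,0,0],60],
  [[23,0,-10],[0,0,0],60],
  [[23,0,-10],[0,0,0],60],
])

```text
clock: 8.48
position: [0.4649, 0.2959, 0.1084]
tool_rot: [3.139, -0.005, 1.594]
force: [-1.1, 1.0, 0.5]
grip_width: 0.051
finger_force: 0.0
```

```bash
python3 - <<'E'
from h import *
s=bot.observe(); print(s["clock"],s["position"],s["tool_rot"],s["force"])
P={}
for n in("scene","top"):
    p,d=bot.grab_frame(n); P[n]=p
    for x in bot.find_in(n,"dish"): print(n,x["bbox"],round(x["conf"],2),np.round(dish(n,x["bbox"],p),4))
a=cv2.resize(P["scene"][185:245,280:360],(400,300),interpolation=cv2.INTER_CUBIC); b=cv2.resize(P["top"][180:240,290:370],(400,300),interpolation=cv2.INTER_CUBIC)
cv2.imwrite("pics/s5.png",np.hstack([a,b])[:,:,::-1])
E
```

```text
8.4833 [0.4649414  0.29589732 0.10840647] [ 3.13941733 -0.00506543  1.59387347] [-1.13368744  0.98530826  0.52301384]
scene [254.3, 193.0, 349.2, 246.7] 0.72 [ 0.5911 -0.1176  0.211 ]
scene [320.9, 276.2, 347.8, 298.4] 0.69 [0.6139 0.2401 0.0709]
top [322.5, 195.6, 345.9, 220.6] 0.9 [ 0.4734 -0.0224  0.0851]
top [209.7, 242.1, 241.7, 274.5] 0.67 [0.291  0.3202 0.1142]
top [245.9, 158.1, 271.1, 182.5] 0.6 [0.611  0.2334 0.0651]
top [211.1, 137.6, 227.8, 160.5] 0.58 [0.6999 0.3991 0.0369]
```

View pics/s5.png

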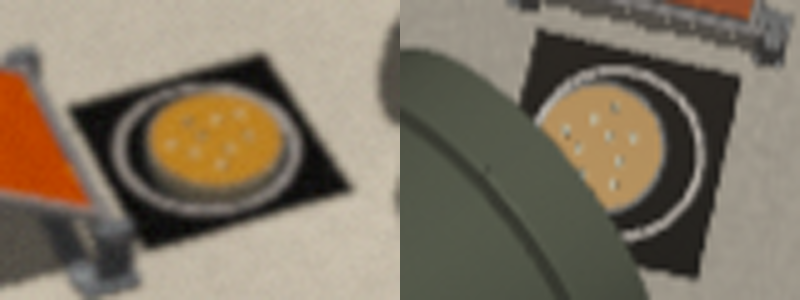

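The dish lies inside the ring but off-centre, towards +y (scene crop (215,140) against the ring's (206,148)). I compute the residual.

```bash
python3 - <<'E'
from h import *
p,_=bot.grab_frame("scene")
d=np.array(dish("scene",[312,206,334,220],p)); print("scene dish",d)
g=cv2.cvtColor(p,cv2.COLOR_RGB2GRAY).astype(float)
# radial search of the ring's brightest response about ring guess, on bench plane
def fit(n,g,c0):
    pts=[]
    for a in np.radians(np.arange(0,360,4)):
        r=np.arange(.052,.068,.0005); X=np.c_[c0[0]+r*np.cos(a),c0[1]+r*np.sin(a),0*r]
        q=proj(n,X).astype(np.float32); v=cv2.remap(g.astype(np.float32),q[:,0],q[:,1],1)[:,0]
        i=v.argmax()
        if 2<i<len(r)-3 and v[i]>v.min()+25: pts.append(X[i,:2])
    P=np.array(pts); s=np.linalg.lstsq(np.c_[2*P,np.ones(len(P))],(P**2).sum(1),rcond=None)[0]
    return s[:2],np.sqrt(s[2]+s[:2]@s[:2]),len(P)
c=np.array([.470,-.029])
for _ in range(3): c,r,k=fit("scene",g,c); print("scene ring",c,r,k)
T=cv2.cvtColor(np.load("top_p.npy"),cv2.COLOR_RGB2GRAY); c2=np.array([.471,-.034])
for _ in range(3): c2,r,k=fit("top",T,c2); print("top ring",c2,r,k)
print("dish-ring scene",d[:2]-c)
E
```

```text
scene dish [ 0.47211584 -0.01952615  0.09376711]
scene ring [ 0.47138327 -0.03109784] 0.058247320218516856 81
scene ring [ 0.47145439 -0.03111908] 0.05825636087473305 81
scene ring [ 0.47138947 -0.0311525 ] 0.058271842966042514 81
top ring [ 0.47138298 -0.03443321] 0.059701204945564905 90
top ring [ 0.47136783 -0.03444053] 0.059727994561793625 90
top ring [ 0.47138379 -0.03444132] 0.059716739133829785 90
dish-ring scene [0.00072637 0.01162635]
```

```bash
python3 - <<'E'
from h import *
s=bot.observe(); print(s["position"],s["tool_rot"])
for y,z in((.12,.02),(.05,.0062),(.0188,.0062)): print(go([.4703,y,z],1.588))
E
```

```text
[0.46570876 0.2878028  0.10585852] [-3.14089446e+00  8.70734703e-04  1.58890695e+00]
(array([-16.78,   0.16,   8.6 ]), array([-0.001,  0.001,  0.001]))
(array([-23.78,   0.04,   9.99]), array([-0.001,  0.001,  0.001]))
(array([-2.69e+01, -2.00e-02,  9.99e+00]), array([-0.001,  0.001,  0.001]))
```

move_arm([
  [[-4,0,2],[0,0,0],60],
  [[-8,0,4],[0,0,0],60],
  [[-12,0,7],[0,0,0],60],
  [[-15.5,0,9],[0,0,0],60],
  [[-18.5,0,10],[0,0,0],60],
  [[-21,0,10],[0,0,0],60],
  [[-23,0,10],[0,0,0],60],
  [[-24.4,0,10],[0,0,0],60],
  [[-25.2,0,10],[0,0,0],60],
  [[-25.6,0,10],[0,0,0],60],
  [[-26,0,10],[0,0,0],60],
  [[-26.4,0,10],[0,0,0],60],
  [[-26.7,0,10],[0,0,0],60],
  [[-26.9,0,10],[0,0,0],60],
  [[-26.9,0,10],[0,0,0],60],
])

```text
clock: 9.98
position: [0.471, 0.0193, 0.0063]
tool_rot: [3.142, 0.0, 1.589]
force: [0.4, -0.7, 0.3]
grip_width: 0.0513
finger_force: 0.0
```

move_arm([
  [[0.5,0,0],[0,0,0],60],
  [[2,0,0],[0,0,0],60],
  [[5,0,0],[0,0,0],60],
  [[9,0,-3],[0,0,0],80],
  [[12,0,-7],[0,0,0],100],
  [[14,0,-11],[0,0,0],100],
  [[16,0,-15],[0,0,0],100],
  [[16,0,-18],[0,0,0],100],
  [[16,0,-20],[0,0,0],100],
  [[16,0,-20],[0,0,0],100],
  [[16,0,-20],[0,0,0],100],
])

```text
clock: 10.9
position: [0.4685, 0.1802, 0.2077]
tool_rot: [3.139, -0.001, 1.589]
force: [0.3, -0.3, -0.4]
grip_width: 0.0853
finger_force: 0.0
```

```bash
python3 - <<'E'
from h import *
s=bot.observe(); print(s["clock"],s["position"],s["tool_rot"],s["grip_width"],s["qpos"].round(2))
p,_=bot.grab_frame("scene")
d=np.array(dish("scene",[308,206,332,222],p)); print("scene dish",d, "err",d[:2]-[.4714,-.0311])
y=np.radians(-12);x=np.array([np.cos(y),np.sin(y)]);yy=np.array([-x[1],x[0]])
g=np.array([.4714,-.0330])+x*.201+yy*.11; print("grip",g)
for b in(y+np.pi,y): print(b,go([*g,.20],b),go([*g,.086],b))
E
```

```text
10.9 [0.46849104 0.18019143 0.20770488] [ 3.13866706e+00 -6.18460977e-04  1.58944949e+00] 0.08525789474804206 [ 0.02  0.42 -0.65  1.92  0.32  0.9  -0.77]
scene dish [ 0.46980458 -0.03091904  0.09766279] err [-0.00159542  0.00018096]
grip [0.69087795 0.03280599]
2.9321531433504737 (array([-15.08,  22.02,   0.66]), array([ 1.000e-03,  1.000e-03, -1.343e+00])) (array([-15.08,  22.01,  12.06]), array([ 1.000e-03,  1.000e-03, -1.343e+00]))
-0.20943951023931956 (array([-15.08,  22.02,   0.66]), array([ 1.000e-03, -1.000e-03,  1.799e+00])) (array([-15.08,  22.01,  12.06]), array([ 1.000e-03, -1.000e-03,  1.799e+00]))
```

The dish is centred to within 2 mm. Now I go to the handle, with the closing line across the bar (yaw 1.361).

```bash
python3 - <<'E'
from h import *
for q in([.690,.032,.2],[.690,.032,.086]): print(go(q,1.361))
E
```

```text
(array([-15.16,  21.93,   0.66]), array([ 0.001, -0.   ,  0.228]))
(array([-15.16,  21.92,  12.06]), array([ 0.001, -0.   ,  0.228]))
```

move_arm([
  [[-5,7.3,0.6],[0,0,0.1],100],
  [[-10,14.6,0.6],[0,0,0.2],100],
  [[-15.1,21.9,0.6],[0,0,0.228],100],
  [[-15.1,21.9,0.6],[0,0,0.228],100],
  [[-15.1,21.9,0.6],[0,0,0.228],100],
  [[-15.1,21.9,0.6],[0,0,0.228],100],
  [[-15.1,21.9,0.6],[0,0,0.228],100],
  [[-15.1,21.9,0.6],[0,0,0.228],100],
  [[-15.1,21.9,0.6],[0,0,0.228],100],
  [[-15.1,21.9,0.6],[0,0,0.228],100],
  [[-15.1,21.9,0.6],[0,0,0.228],100],
])

```text
clock: 11.87
position: [0.6889, 0.0334, 0.1999]
tool_rot: [-3.141, 0.0, 1.362]
force: [0.7, 0.2, 0.1]
grip_width: 0.0852
finger_force: 0.0
```

```bash
python3 - <<'E'
from h import *
s=bot.observe(); print(s["clock"],s["position"],s["tool_rot"],s["qpos"].round(2)); print(go([.690,.032,.086],1.361))
p,_=bot.grab_frame("scene"); q,_=bot.grab_frame("top")
a=cv2.resize(p[160:260,230:340],(440,400),interpolation=cv2.INTER_CUBIC);b=cv2.resize(q[110:210,280:360],(320,400),interpolation=cv2.INTER_CUBIC)
cv2.imwrite("pics/s6.png",np.hstack([a,b])[:,:,::-1])
E
```

```text
11.8667 [0.68894419 0.03340263 0.19990931] [-3.14065122e+00  4.18766238e-05  1.36231838e+00] [ 0.17  0.7  -0.5   1.42  0.35  1.11 -0.6 ]
(array([-0.11,  0.14, 11.39]), array([-0.001,  0.   ,  0.001]))
```

View pics/s6.png

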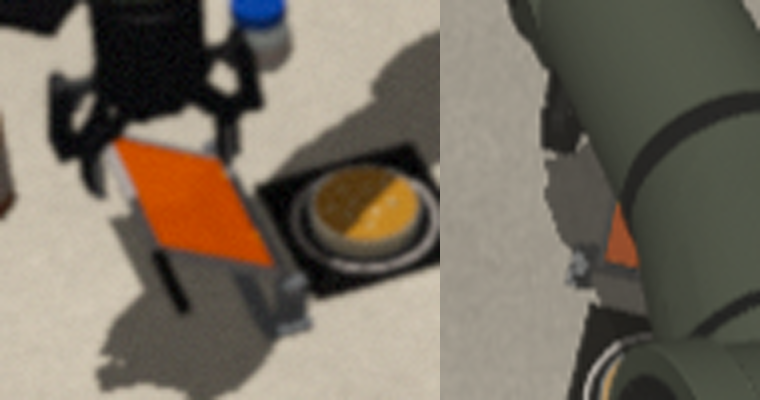

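The dish is in the ring at scene crop (365,210), and the open fingers are above the handle at crop (170,280). I lower and close.

move_arm([
  [[-0.1,0.1,3],[0,0,0],100],
  [[-0.1,0.1,6],[0,0,0],100],
  [[-0.1,0.1,8.5],[0,0,0],100],
  [[-0.1,0.1,10],[0,0,0],100],
  [[-0.1,0.1,11],[0,0,0],100],
  [[-0.1,0.1,11.4],[0,0,0],100],
  [[-0.1,0.1,11.4],[0,0,0],100],
  [[-0.1,0.1,11.4],[0,0,0],60],
  [[-0.1,0.1,11.4],[0,0,0],40],
  [[-0.1,0.1,11.4],[0,0,0],25],
  [[-0.1,0.1,11.4],[0,0,0],10],
  [[-0.1,0.1,11.4],[0,0,0],0],
  [[-0.1,0.1,11.4],[0,0,0],0],
  [[-0.1,0.1,11.4],[0,0,0],0],
  [[-0.1,0.1,11.4],[0,0,0],0],
], squeeze=30)

```text
clock: 13.22
position: [0.6893, 0.0314, 0.0865]
tool_rot: [-3.139, 0.001, 1.361]
force: [-12.8, 0.2, 11.0]
grip_width: 0.0107
finger_force: 29.6
```

```bash
python3 - <<'E'
from h import *
s=bot.observe(); print(s["clock"],s["position"],s["tool_rot"],s["force"],s["grip_width"],s["finger_force"])
p,_=bot.grab_frame("scene"); 
cv2.imwrite("pics/s7.png",cv2.resize(p[170:250,230:340],(770,560),interpolation=cv2.INTER_CUBIC)[:,:,::-1])
p0=s["position"]; y=np.radians(-12);R=s["tool_rot"]; r=Ro.from_euler("xyz",R)
x=np.array([np.cos(y),np.sin(y),0])
for th in np.arange(1,-.01,-.1):
    dx=.12*(np.sin(th)-np.sin(1));dz=.12*(np.cos(th)-np.cos(1)); print(round(th,1),np.round(r.inv().apply(x*dx+[0,0,dz])*100,2))
E
```

```text
13.2167 [0.68929161 0.03136345 0.08652753] [-3.13909158e+00  6.89043174e-04  1.36114321e+00] [-12.78018896   0.1647994   11.02444469] 0.010718842443249992 29.577189087867737
1.0 [0. 0. 0.]
0.9 [-0.   -0.7  -0.97]
0.8 [-0.   -1.49 -1.87]
0.7 [-0.   -2.37 -2.69]
0.6 [-0.   -3.33 -3.41]
0.5 [-0.   -4.35 -4.04]
0.4 [-0.   -5.44 -4.56]
0.3 [-0.   -6.56 -4.96]
0.2 [-0.01 -7.73 -5.26]
0.1 [-0.01 -8.91 -5.43]
0.0 [-1.000e-02 -1.011e+01 -5.490e+00]
```

View pics/s7.png

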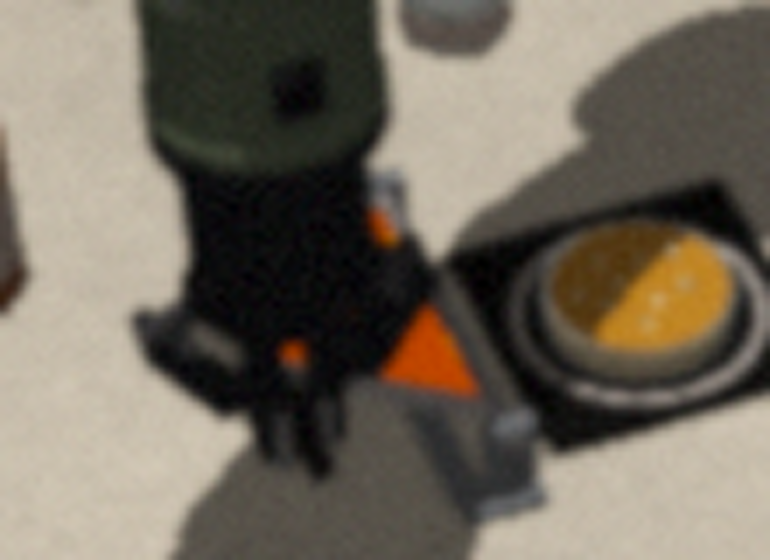

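The fingers hold the bar (crop (300,430)), the width is 10.7 mm and the dish is still in the ring. I swing along the arc, halfway first.

move_arm([
  [[0,-0.35,-0.5],[0,0,0],0],
  [[0,-0.7,-1.0],[0,0,0],0],
  [[0,-1.1,-1.45],[0,0,0],0],
  [[0,-1.5,-1.9],[0,0,0],0],
  [[0,-1.9,-2.3],[0,0,0],0],
  [[0,-2.4,-2.7],[0,0,0],0],
  [[0,-2.85,-3.05],[0,0,0],0],
  [[0,-3.3,-3.4],[0,0,0],0],
  [[0,-3.85,-3.7],[0,0,0],0],
  [[0,-4.35,-4.05],[0,0,0],0],
  [[0,-4.35,-4.05],[0,0,0],0],
])

```text
clock: 14.18
position: [0.6485, 0.04, 0.1286]
tool_rot: [3.139, -0.0, 1.361]
force: [4.9, -2.1, 6.2]
grip_width: 0.0108
finger_force: 30.2
```

```bash
python3 - <<'E'
from h import *
s=bot.observe(); print(s["clock"],s["position"],s["tool_rot"],s["force"],s["moment"],s["grip_width"],s["finger_force"])
E
```

```text
14.1833 [0.6485283  0.03997102 0.12856179] [ 3.13858235e+00 -3.21433641e-04  1.36057346e+00] [ 4.94359481 -2.07788288  6.18524452] [-0.50345554 -1.29083757  0.04083064] 0.010794810619199091 30.19776552915573
```

move_arm([
  [[0,-0.55,-0.25],[0,0,0],0],
  [[0,-1.1,-0.5],[0,0,0],0],
  [[0,-1.65,-0.7],[0,0,0],0],
  [[0,-2.2,-0.9],[0,0,0],0],
  [[0,-2.8,-1.05],[0,0,0],0],
  [[0,-3.4,-1.2],[0,0,0],0],
  [[0,-4.0,-1.3],[0,0,0],0],
  [[0,-4.5,-1.4],[0,0,0],0],
  [[0,-4.9,-1.4],[0,0,0],0],
  [[0,-5.3,-1.45],[0,0,0],0],
  [[0,-5.6,-1.45],[0,0,0],0],
  [[0,-5.75,-1.45],[0,0,0],0],
  [[0,-5.75,-1.45],[0,0,0],0],
  [[0,-5.75,-1.45],[0,0,0],0],
  [[0,-5.75,-1.45],[0,0,0],0],
  [[0,-5.75,-1.45],[0,0,0],0],
])

```text
clock: 15.52
position: [0.5918, 0.0519, 0.1415]
tool_rot: [3.142, 0.0, 1.361]
force: [0.0, -2.9, 7.7]
grip_width: 0.0107
finger_force: 32.1
```

```bash
python3 - <<'E'
from h import *
s=bot.observe(); print(s["clock"],s["position"],s["tool_rot"],s["force"],s["grip_width"],s["finger_force"],s["qd"].round(3))
p,_=bot.grab_frame("scene"); d=dish("scene",[308,206,332,222],p); print("dish",d,"ring .4714 -.0311")
# hinge-grip position expected at upright
y=np.radians(-12);x=np.array([np.cos(y),np.sin(y)]);yy=np.array([-x[1],x[0]])
print("lean x_s of TCP from hinge",(s["position"][:2]-[.4714,-.033])@x-.1)
cv2.imwrite("pics/s8.png",cv2.resize(p[150:250,230:350],(720,600),interpolation=cv2.INTER_CUBIC)[:,:,::-1])
E
```

```text
15.5167 [0.59181561 0.05193552 0.14147745] [3.14156106e+00 2.27960187e-04 1.36054960e+00] [ 4.04629441e-03 -2.87466213e+00  7.70317811e+00] 0.010667251470272296 32.13503122329712 [-0.    -0.    -0.001 -0.001 -0.001 -0.    -0.001]
dish (0.4731839597225189, -0.03166355937719345, 0.09322655946016312) ring .4714 -.0311
lean x_s of TCP from hinge 0.00012515512291393083
```

View pics/s8.png

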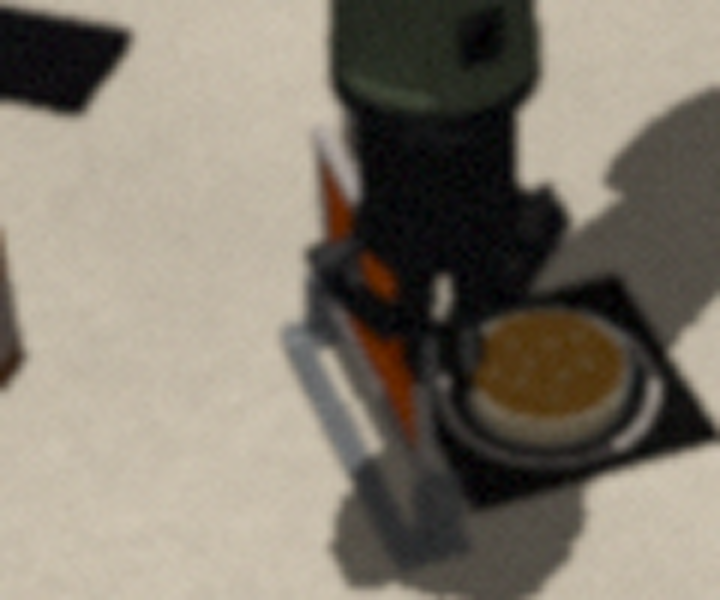

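The picture shows the shield upright (crop (365,300)), held by its handle, and the dish centred in the ring (crop (550,370)). The measured lean is about 0, the sideways force is about 0 and nothing is moving, so I hand in.

```bash
python3 -c "
from workcell import bot
print(bot.job_done())"
```

```text
the job is handed in; nothing more can be done
None
```

I handed the job in after about 16 s on the robot's clock, verdict not shown: the dish lies in the ring about 2 mm off centre, and the shield stands upright and still with the gripper holding its handle at about 30 N.

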